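# Finish packing the flanged stubs head to tail and shut the case

### The arm

A 6-joint arm with a two-finger parallel gripper is mounted at the origin on a cart in front of the work surface, level with it; the furniture and walls round the work are solid. World frame = base frame: x ahead of the robot, y to its left, z up, the work surface at z = 0. Lengths are in mm, angles in rad, forces in N, time in s.
With the tool pointing down it reaches from about 350 to 975 mm from the base axis. Payload 7.1 kg.
Tool frame: the origin (TCP) lies at the very end of the fingers, on their centre line; the grasp point (between the pads) lies 19 mm behind it; x points along the fingers, z is the direction in which the jaws open and shut, and the axes are right-handed (so a half turn about x gives the same grasp; the last joint's range is limited). The gripper opens to 88 mm and grips with 3 to 60 N. Pads are 20 mm wide; open, the fingers measure 115 mm over their backs; the gripper's body (75 mm by 178 mm) begins 61 mm behind the grasp point.
Start: joints at [-1.17, 0.423, 1.63, -0, 1.089, -0.019], TCP at [254.751, -570.707, 222.675] pointing down, gripper open.
Joint ranges: [-3, 3], [-0.9, 2.11], [0.09, 2.58], [-1.31, 4.45], [0.11, 2.69], [-2.54, 2.54]. Speed limits (rad/s): [2.39, 2.39, 3.01, 3.14, 3.14, 3.14].

### API

Orientations are given as a rotation vector (axis times angle).
In Python, from workcell import * gives the robot as it stands.
- The arm moves only by the shell command python3 -m crank 'ROWS'. ROWS is JSON, a list of rows, each a list of 3 entries, a list of its own where there are three numbers: the shift along the tool's x, y, z in cm, then the turn, a rotation vector about the tool's x, y, z in degrees, then the finger opening in cm, from 0 to 8.78. In form: [[[dx, dy, dz], [rx, ry, rz], claw], ...]. A call has 1 to 5 rows; each row shifts and turns the commanded pose from where the row before left it, along the tool's axes as they then stand; what a row does not reach is not made up. A row lasts 1/8 s, in which the tool goes at most 62.5 mm and 10.7 degrees, less where a joint would pass 70% of its speed; a pose out of reach is approached as far as the arm can. A call with a gripper value outside its range is refused whole. The fingers move at their own pace and stop on an object; the grip force is fixed at half the most. Time passes only in rows, so rows that do not move let the fingers close. It gives the time, the measured TCP pose, the force and the opening at its end, in the units of the state.
- get_obs(): the state, without advancing time (a new reading comes with each control period).
- get_image(name): name is "side" or "top" or "wrist"; returns a dict with "pixels" (400x640x3 uint8, red, green, blue), "mtx" (3x3 intrinsics, pixels), "view" (4x4, takes a point from world to camera coordinates). Camera axes: x right, y down, z forward; pixel columns grow to the right and rows downward; lengths in mm; the calibration is good to about 2 mm. A picture is of the moment at which its call begins. There is no depth.
- close_job(): hands the job in, once; it reports no verdict.
The state is a dict: "t": time; "qpos": joint angles; "qvel": joint speeds; "joint_torque": joint torques, N m; "ee_pos": TCP position; "orientation": TCP orientation; "ft_force": force on the tool from outside, world axes, zero at the start; "moment": the same for the moment, N m; "width": finger opening in mm.
Only numpy, scipy, OpenCV 4.12 (cv2) and the standard library are available. Lean on these libraries where they do the work, as an engineer would, in place of code of your own. Each camera call takes 0.05 s, during which the arm holds its last target.

### The job

Finish packing the flanges into the open case, alternating neck up and neck down as the three in it already do. Stand the loose flange that is neck up flat in the empty end of the case first, then lower the neck-down one upright into the gap between it and the packed ones until it stands on the floor of the case, and shut the lid fully. Keep each flange the way up it stands now, and leave the other things on the bench where they are.

Things in the scene. Friction and masses are not known exactly. Their poses are not given: they have to be found in the camera images.
- case: Grey case with a grey foam insert, fixed to the bench, 116 mm (x) by 226 mm (y), rim 20 mm high. Origin: centre of its underside; z up, +x to the hinged side away from the robot, +y to its empty end. A channel 56 mm wide (x) and 210 mm long (y) runs down its middle, dark floor 3 mm above the origin. On both sides of it the foam is flat, 18.5 mm high and 26 mm wide: room for fingers above it.
- end_place (a point): Centre of the place for the neck-up flange, on the channel floor in the case's empty end: case y = +78 mm, 27 mm from the end wall. The five places are at case y = -78, -39, 0 (packed), +39 and +78 mm, in one row along the middle of the channel.
- gap_place (a point): Centre of the place for the neck-down flange, on the channel floor, case y = +39 mm. Neighbours (flange under flange, beside the neck) need at least 37 mm between centres, so with the end flange on its place there are about 2 mm of play on either side; flanges all one way up would not fit. The end flange can be nudged a few mm.
- neck_up_mid (a point): Loose stainless flanged stub, hat-shaped: a disc (flange) 50 mm across, 9 mm thick, with a 24 mm round neck on one face; 44 mm high overall, 0.2 to 0.3 kg, edges bevelled 1.5 to 2 mm. It stands on its flange, neck up. This point is on its axis half-way up, 22 mm above its underside; z is its axis. Grasp it by the neck, clear from 9 mm upwards.
- neck_down_mid (a point): The other loose part, same shape turned over: it stands on its neck, flange on top (35 to 44 mm above its underside). Point: on its axis, 22 mm above its underside; z is its axis. Grasp it across the flange's rim; in the case the fingers must lie across the row (along the case's x), as the neighbours' necks stand close by along y.
- packed_1_mid (a point): Packed flange at the far right end, neck up, same size; the point is half-way up.
- packed_2_mid (a point): Packed flange, neck down, second in the row; the point is half-way up.
- packed_3_mid (a point): Packed flange, neck up, third in the row, next to the gap; the point is half-way up. It can be nudged a few mm along the channel.
- case_lid (a joint): Angle of the lid, rad: 0 shut, starts at 1.95 to 2.1 (2.1 is the stop), leaning back away from the robot. The hinge is stiff: the lid stays where it is left, and about 1 to 3 N at its free edge moves it.
- lid_hinge (a point): Middle of the hinge line, which runs along the case's y: case x = +58 mm, 20 mm above the underside.
- lid_edge (a point): Middle of the free edge of the lid on its outer face (116 mm from the hinge line along the lid, 32.5 mm off its rim plane). Shut, it lies 52.5 mm above the bench at the case's front. The outer face is flat, so a closed gripper behind it can push the lid over and then press it down.
- vial: Bystander: amber vial, 28 mm across, 64 mm high, standing near the loose flanges; origin at its underside. Leave it.
- calipers: Bystander: calipers, 225 mm long, lying flat. Leave them.
- hex_key: Bystander: L-shaped hex key, 92 mm long, lying flat. Leave it.
- screwdriver: Bystander: screwdriver, 195 mm long, lying in front of the case. Leave it.
Things that resemble listed ones, but are neither listed nor needed, are in the scene too. Leave any red look-alike of the part that bears neck_up_mid alone.

How it is judged (in metres and radians):
On the way, in this order (a step that is already met when the one before it is completed fails the run):
1. the neck-up flange stands flat in the empty end of the case (y of neck_up_mid in the frame of case between 0.0675 and 0.0885 m and z of neck_up_mid in the frame of case between 0.022 and 0.028 m and x of neck_up_mid in the frame of case between -0.006 and 0.006 m and angle between neck_up_mid's own z axis and vertical below 0.08 rad), for 0.2 s.
2. the neck-down flange stands upright in the gap, on the floor of the case, with the row alternating (all of step 1 and y of neck_down_mid in the frame of case between 0.0285 and 0.0495 m and z of neck_down_mid in the frame of case between 0.022 and 0.028 m and x of neck_down_mid in the frame of case between -0.006 and 0.006 m and angle between each of neck_down_mid, packed_1_mid, packed_2_mid, packed_3_mid's own z axis and vertical below 0.08 rad and y of packed_1_mid in the frame of case between -0.0885 and -0.0675 m and z of packed_1_mid in the frame of case between 0.022 and 0.028 m and x of packed_1_mid in the frame of case between -0.006 and 0.006 m and y of packed_2_mid in the frame of case between -0.0495 and -0.0285 m and z of packed_2_mid in the frame of case between 0.022 and 0.028 m and x of packed_2_mid in the frame of case between -0.006 and 0.006 m and y of packed_3_mid in the frame of case between -0.0105 and 0.0105 m and z of packed_3_mid in the frame of case between 0.022 and 0.028 m and x of packed_3_mid in the frame of case between -0.006 and 0.006 m), for 0.2 s.
At the end, for the whole second after the job is handed in: All five flanges stand upright (0.08 rad) and at rest on the channel floor in one alternating row, the neck-up one at the empty end and the neck-down one next to it, each within 10 mm of its place along the row, 6 mm across and 3 mm in height; lid shut to within 0.06 rad (all of step 2 and linear speed of each of neck_up, neck_down below 0.02 m/s and value of joint case_lid below 0.06 rad); the robot touches nothing.
It fails at once if the vial, calipers, hex key or screwdriver is pushed more than 40 mm (distance of any of vial, calipers, hex_key, screwdriver from where it was at the start of the episode above 0.04 m).
It fails at once if the vial is knocked over (angle between vial's own z axis and vertical above 0.6 rad).
It also fails if it takes over 64 s, if anything falls off the work surface, if the arm or the gripper's body presses on something with over 40 N, if the wrist force passes 120 N, or if a joint passes its speed limit or range.

## Working session

There is one attempt and no reset: what is moved stays moved. The work goes in short steps, Python scripts to look and compute and a shell command to move; the robot and the scene stay as the last step left them, time stands still between calls to the robot, and variables do not carry over. Pictures are saved under pics/ and viewed, and the job is handed in when it is done.

```bash
mkdir -p pics
python3 - <<'E'
from workcell import *
import cv2,numpy as np
print(get_obs())
for n in ["side","top","wrist"]:
    d=get_image(n); cv2.imwrite(f"pics/{n}0.png",d["pixels"][:,:,::-1]); print(n,d["mtx"].tolist(),np.round(d["view"],4).tolist())
E
```

```text
{'t': 0.0, 'qpos': array([-1.17001725e+00,  4.23845702e-01,  1.63069533e+00,  3.34716752e-06,
        1.08854555e+00, -1.89682369e-02]), 'qvel': array([-6.25007098e-04, -9.09092149e-04, -2.77533392e-03, -6.69410352e-05,
        2.02643310e-04,  6.80166768e-04]), 'joint_torque': array([-3.21662083e-04, -5.44632518e+01, -2.73666608e+01,  6.43202942e-02,
        2.27505318e-02, -1.04432927e-04]), 'ee_pos': array([ 254.53532432, -570.22283942,  221.896547  ]), 'orientation': array([ 0.89555033,  1.38028855, -0.8941706 ]), 'ft_force': array([-0.40339745,  0.24544284,  0.17540481]), 'moment': array([-0.00514576,  0.03791985, -0.05837776]), 'width': 87.96098377278736}
side [[382.5821871867345, 0.0, 319.03923398044986], [0.0, 382.5821871867345, 206.4823336061249], [0.0, 0.0, 1.0]] [[-0.9672, -0.254, -0.0025, 575.0591], [-0.117, 0.4541, -0.8832, 4.2097], [0.2255, -0.854, -0.4689, 988.2006], [0.0, 0.0, 0.0, 1.0]]
top [[384.905563058026, 0.0, 318.03242915284835], [0.0, 384.905563058026, 193.3793107797465], [0.0, 0.0, 1.0]] [[-0.0166, -0.9998, 0.0057, 197.0889], [-0.9845, 0.0153, -0.1749, 521.3121], [0.1748, -0.0085, -0.9846, 803.7952], [0.0, 0.0, 0.0, 1.0]]
wrist [[345.8947011304498, 0.0, 312.6831105475626], [0.0, 345.8947011304498, 198.47141038459228], [0.0, 0.0, 1.0]] [[0.4082, -0.9129, -0.0016, -622.8777], [-0.884, -0.3957, 0.2491, -31.2614], [-0.228, -0.1003, -0.9685, 389.0993], [0.0, 0.0, 0.0, 1.0]]
```

View pics/top0.png

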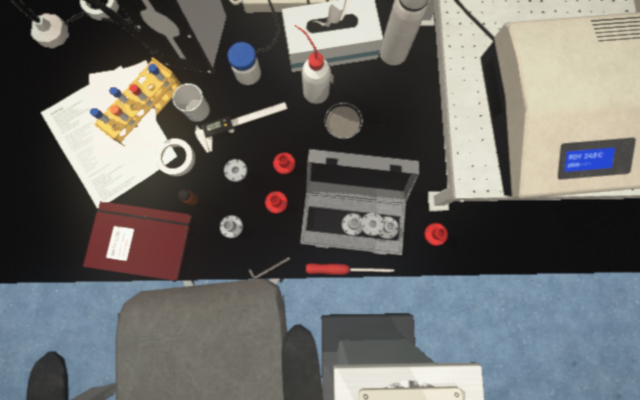

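View pics/side0.png

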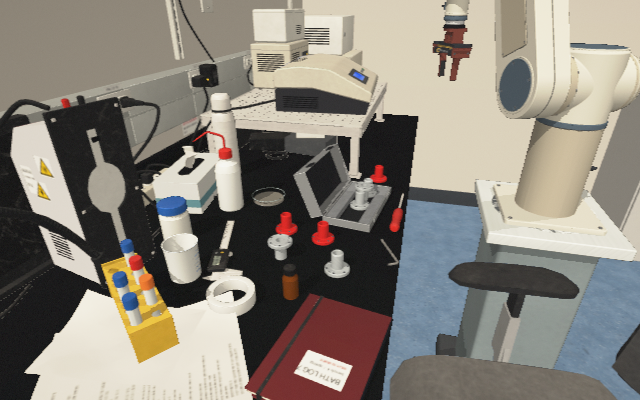

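View pics/wrist0.png

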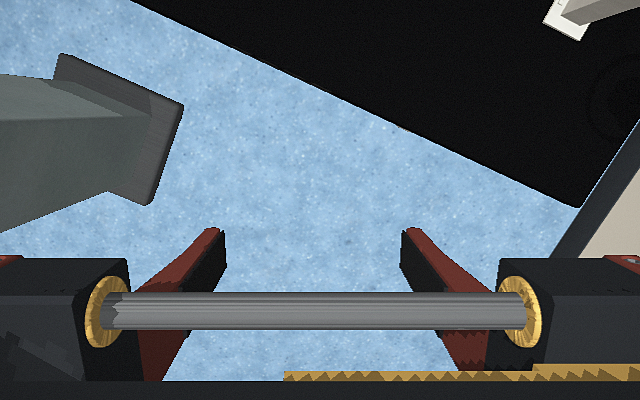

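The top view has the case at about (355,205), the neck-up flange at (231,226), the neck-down one at (235,170) and the vial at (188,197). In the side view the neck-up is at (337,265) and the neck-down at (280,242). Next I'll measure from zoomed crops.

Run:
```python
import cv2
a=cv2.imread("pics/top0.png"); 
cv2.imwrite("pics/top0c.png",cv2.resize(a[140:280,170:430],None,fx=3,fy=3,interpolation=cv2.INTER_CUBIC))
b=cv2.imread("pics/side0.png")
cv2.imwrite("pics/side0c.png",cv2.resize(b[140:310,260:420],None,fx=3.5,fy=3.5,interpolation=cv2.INTER_CUBIC))
```

```text
(no output)
```

View pics/top0c.png

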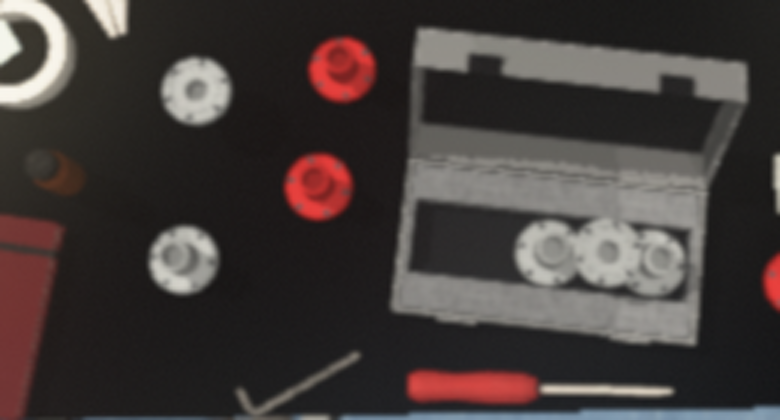

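View pics/side0c.png

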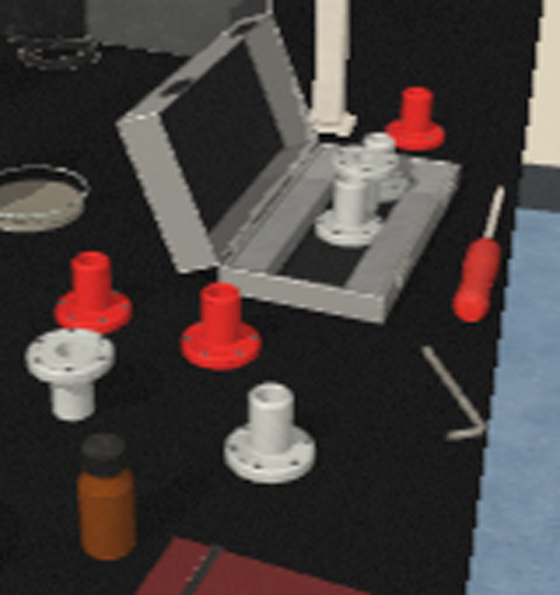

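The crops show neck-up disc centred at crop (184,260), neck-down at (197,90), and the case rim corners near (391,310), (695,343), (710,190) and (410,157). Now computing positions.

```bash
cat > h.py <<'E'
import numpy as np,cv2
from workcell import *
from scipy.spatial.transform import Rotation as R
def ray(d,uv,z):
    V=np.array(d["view"]);K=np.array(d["mtx"])
    C=-V[:3,:3].T@V[:3,3]; r=V[:3,:3].T@np.linalg.inv(K)@np.array([uv[0],uv[1],1.])
    return C+r*(z-C[2])/r[2]
def proj(d,P):
    V=np.array(d["view"]);K=np.array(d["mtx"]);p=K@(V[:3,:3]@np.array(P,float)+V[:3,3]);return p[:2]/p[2]
E
python3 - <<'E'
from h import *
d=get_image("top");s=get_image("side")
def blob(d,x0,x1,y0,y1):
    g=d["pixels"][y0:y1,x0:x1].astype(int)
    m=((g.min(2)>90)&(g.max(2)-g.min(2)<40)).astype(np.uint8)
    c=max(cv2.findContours(m,cv2.RETR_EXTERNAL,cv2.CHAIN_APPROX_NONE)[0],key=cv2.contourArea)
    e=cv2.fitEllipse(c);return np.array(e[0])+[x0,y0],e[1],cv2.boundingRect(c)
for nm,b,z in[("up",(212,250,208,245),7),("down",(217,253,152,186),42)]:
    p=blob(d,*b);print(nm,p,ray(d,p[0],z).round(1))
pts=[(393,310),(695,343),(710,188),(411,157)]
P=[ray(d,(u/3+170-.3,v/3+140-.3),20) for u,v in pts]
for p in P:print(p.round(1))
P=np.array(P);print(P.mean(0),[np.linalg.norm(P[i]-P[(i+1)%4]).round(1) for i in range(4)])
for a,b in[(0,1),(3,2)]:
  v=P[a]-P[b];print("yaw",np.degrees(np.arctan2(-v[0],v[1])))
# side corners
for u,v in[(217,270),(380,305),(460,165)]:
  print("side",ray(s,(u/3.5+260,v/3.5+140),20).round(1))
# side bases
print("up side", ray(s,(270/3.5+260,452/3.5+140),7).round(1)); print("down side",ray(s,(71/3.5+260,353/3.5+140),42).round(1))
# packed necks: 
for u,v,z in[(552,250,44+3),(607,252,47),(661,258,47)]: print("packed",ray(d,(u/3+170-.3,v/3+140-.3),z).round(1))
for nm,c in(("top",d),("side",s)):
  V=c["view"];print(nm,(-V[:3,:3].T@V[:3,3]).round(0))
o=get_obs();print(R.from_rotvec(o["orientation"]).as_matrix().round(3))
E
```

```text
up (array([230.66233063, 226.22540665]), (21.356735229492188, 22.249359130859375), (8, 7, 23, 23)) [458.6 387.9   7. ]
down (array([235.0023365 , 169.86752892]), (21.564329147338867, 22.468551635742188), (7, 7, 23, 23)) [581.3 373.5  42. ]
[417.5 228.8  20. ]
[389.7   6.2  20. ]
[505.1 -11.4  20. ]
[532.4 214.2  20. ]
[461.17717409 109.46518153  20.        ] [np.float64(224.3), np.float64(116.8), np.float64(227.2), np.float64(115.9)]
yaw -7.12237730925519
yaw -6.903474903391868
side [529.  221.7  20. ]
side [415.4 239.8  20. ]
side [385.   11.2  20. ]
up side [454.6 392.7   7. ]
down side [577.4 375.2  42. ]
packed [457.5 112.3  47. ]
packed [455.4  72.5  47. ]
packed [450.4  33.5  47. ]
top [376. 196. 881.]
side [334. 988. 469.]
[[-0.     0.913  0.408]
 [ 0.001  0.408 -0.913]
 [-1.     0.    -0.001]]
```

```bash
python3 -m crank '[[[0,3,-4.1],[0,0,0],8.7],[[0,3.6,-5],[0,0,0],8.7],[[0,3.6,-5],[0,0,0],8.7],[[0,3.6,-5],[0,0,0],8.7],[[0,3.6,-5],[0,0,0],8.7]]'; python3 -m crank '[[[0,3.6,-5],[0,0,0],8.7],[[0,3.6,-5],[0,0,0],8.7],[[0,3.6,-5],[0,0,0],8.7],[[0,3.6,-5],[0,0,0],8.7],[[0,3.6,-5],[0,0,0],8.7]]'
```

```text
t: 0.88
ee_pos: [315.5, -277.9, 222.8]
orientation: [0.895, 1.378, -0.895]
ft_force: [0.3, 0.3, 0.0]
width: 86.9
t: 1.5
ee_pos: [378.2, 23.9, 223.1]
orientation: [0.895, 1.378, -0.894]
ft_force: [0.8, -0.4, -0.1]
width: 87.2
```

```bash
python3 -m crank '[[[0,3.6,-5],[0,0,0],8.7],[[0,3.6,-5],[0,0,0],8.7],[[0,3.6,-5],[0,0,0],8.7],[[0,3.6,-5],[0,0,0],8.7],[[0,3.6,-5],[0,0,0],8.7]]'; python3 -m crank '[[[0,2,-2.5],[0,0,0],8.7],[[1.5,0,0],[0,0,0],8.7],[[0,0,0],[0,0,0],8.7]]'
python3 - <<'E'
from h import *
d=get_image("wrist");cv2.imwrite("pics/w1.png",d["pixels"][:,:,::-1])
o=get_obs();print(o["ee_pos"],o["qpos"],R.from_rotvec(o["orientation"]).as_matrix().round(3)); V=d["view"];print(-V[:3,:3].T@V[:3,3])
print(proj(d,[457,390,7]),proj(d,[579,374,42]))
E
```

```text
t: 2.12
ee_pos: [440.4, 325.8, 222.7]
orientation: [0.894, 1.379, -0.894]
ft_force: [1.0, 0.3, 0.5]
width: 87.2
t: 2.5
ee_pos: [446.9, 352.8, 205.7]
orientation: [0.891, 1.38, -0.898]
ft_force: [0.3, -0.6, 0.5]
width: 86.6
[447.3904828  352.78650932 206.47270348] [ 6.46923110e-01  3.63784226e-01  1.76511887e+00 -2.06227868e-04
  1.01594719e+00  1.79871610e+00] [[-0.002  0.913  0.407]
 [-0.002  0.407 -0.913]
 [-1.    -0.003  0.001]]
[508.16186243 381.75958688 367.02110087]
[284.98575872 151.04706805] [353.96874457  34.33277608]
```

View pics/w1.png

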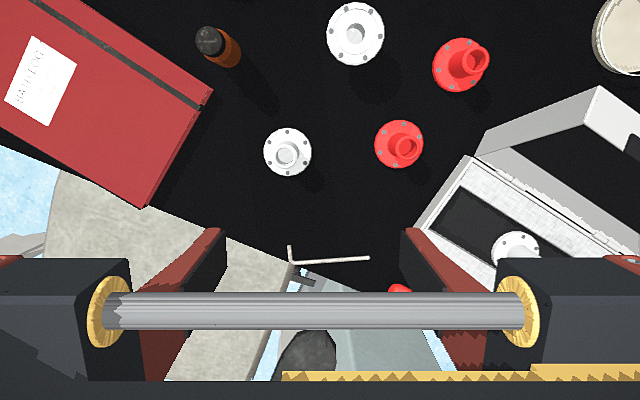

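The wrist view shows the neck-up flange at (287,152), the neck-down at (355,34), the vial at (215,45) and the case's channel at lower right.

```bash
cat >> h.py <<'E'
def blob(d,x0,x1,y0,y1,th=110):
    g=d["pixels"][y0:y1,x0:x1].astype(int)
    m=((g.min(2)>th)&(g.max(2)-g.min(2)<50)).astype(np.uint8)
    c=max(cv2.findContours(m,cv2.RETR_EXTERNAL,cv2.CHAIN_APPROX_NONE)[0],key=cv2.contourArea)
    e=cv2.fitEllipse(cv2.convexHull(c));return np.array(e[0])+[x0,y0],e[1]
def tool(dp):
    return (R.from_rotvec(get_obs()["orientation"]).as_matrix().T@np.array(dp)/10).round(2)
E
python3 - <<'E'
from h import *
d=get_image("wrist")
for b,z in[((255,320,120,182),6),((318,392,0,75),42)]:
    e=blob(d,*b);p=ray(d,e[0],z);print(e,p.round(1),tool(p-get_obs()["ee_pos"]))
E
```

```text
(array([286.8271122 , 152.03016663]), (47.77638626098633, 48.11616134643555)) [457.3 388.    6. ] [20.11  2.32 -2.83]
(array([354.5344162 ,  34.24154663]), (57.46041488647461, 63.14702224731445)) [580.1 373.6  42. ] [16.49 12.95  3.48]
```

```bash
python3 -m crank '[[[0,2.3,-2.8],[0,0,0],8.7],[[5,0,0],[0,0,0],7],[[5,0,0],[0,0,0],6],[[5,0,0],[0,0,0],5.5],[[2,0,0],[0,0,0],5]]';python3 -m crank '[[[1.8,0,0],[0,0,0],5],[[0,0,0],[0,0,0],5]]'
```

```text
t: 3.22
ee_pos: [457.0, 387.4, 35.7]
orientation: [0.893, 1.38, -0.899]
ft_force: [-0.2, -0.4, 0.4]
width: 51.9
t: 3.48
ee_pos: [458.2, 389.3, 19.6]
orientation: [0.895, 1.379, -0.895]
ft_force: [-0.2, 0.2, -0.5]
width: 50.2
```

```bash
python3 -m crank '[[[0,0,0],[0,0,0],2],[[0,0,0],[0,0,0],1],[[0,0,0],[0,0,0],1],[[0,0,0],[0,0,0],1]]';python3 - <<'E'
from h import *
d=get_image("side");cv2.imwrite("pics/s2.png",cv2.resize(d["pixels"][180:330,230:430,::-1],None,fx=3.5,fy=3.5))
E
```

```text
t: 3.98
ee_pos: [458.6, 389.8, 20.6]
orientation: [0.895, 1.378, -0.894]
ft_force: [0.1, -1.4, 7.3]
width: 23.1
```

View pics/s2.png

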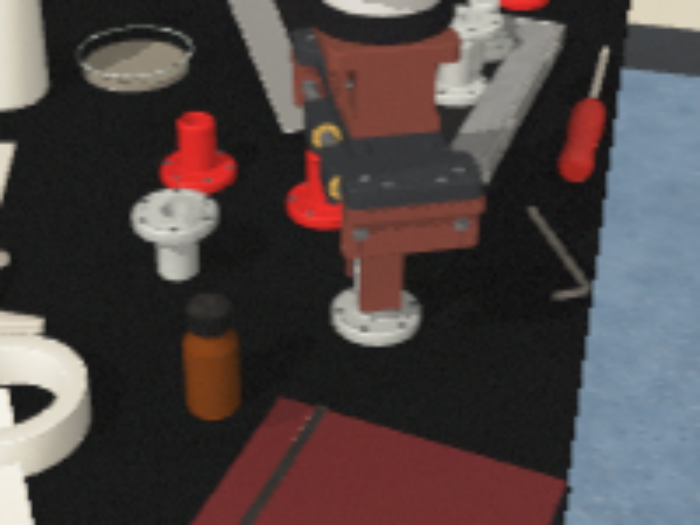

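The side view shows the fingers around the neck of the neck-up flange, its disc at (375,315) still flat and the vial untouched. Next: lift, and look at the case from above.

```bash
python3 -m crank '[[[-3,0,0],[0,0,0],1],[[-5,0,0],[0,0,0],1],[[-5,0,0],[-8,0,0],1],[[-3,-2,4],[-10,0,0],1],[[0,-2,5],[-10,0,0],1]]';python3 -m crank '[[[0,0,2],[-3,0,0],1],[[0,0,0],[0,0,0],1]]';python3 - <<'E'
from h import *
d=get_image("wrist");cv2.imwrite("pics/w3.png",d["pixels"][:,:,::-1])
o=get_obs();print(o["ee_pos"],o["ft_force"],o["width"],R.from_rotvec(o["orientation"]).as_matrix().round(3))
E
```

```text
t: 4.65
ee_pos: [481.6, 294.9, 182.4]
orientation: [0.515, 1.507, -0.509]
ft_force: [1.2, 0.5, -2.0]
width: 23.2
t: 4.9
ee_pos: [497.3, 281.2, 179.7]
orientation: [0.48, 1.517, -0.48]
ft_force: [0.8, 0.5, -2.3]
width: 23.0
[496.63914881 281.85170569 179.5119918 ] [-0.71449172 -0.3322483  -2.38143155] 23.27627517969801 [[-0.001  0.575  0.818]
 [ 0.     0.818 -0.575]
 [-1.    -0.    -0.   ]]
```

View pics/w3.png

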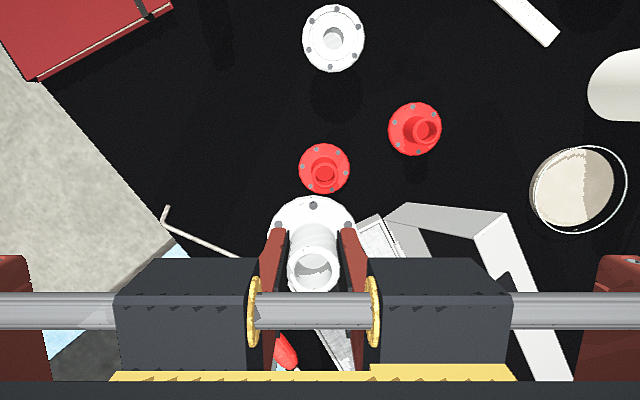

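Run:
```python
import cv2
a=cv2.imread("pics/top0.png"); 
cv2.imwrite("pics/top0d.png",cv2.resize(a[185:260,295:415],None,fx=6.5,fy=6.5,interpolation=cv2.INTER_CUBIC))
b=cv2.imread("pics/side0.png")
cv2.imwrite("pics/side0d.png",cv2.resize(b[170:240,310:400],None,fx=8,fy=8,interpolation=cv2.INTER_CUBIC))
```

```text
(no output)
```

View pics/top0d.png

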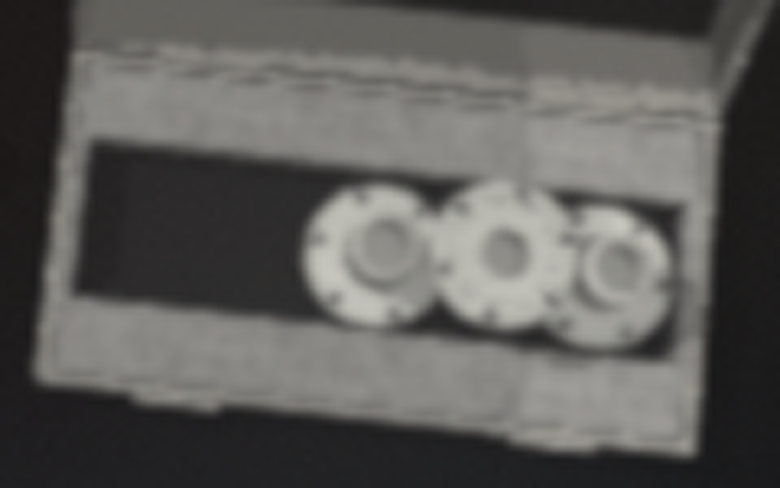

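View pics/side0d.png

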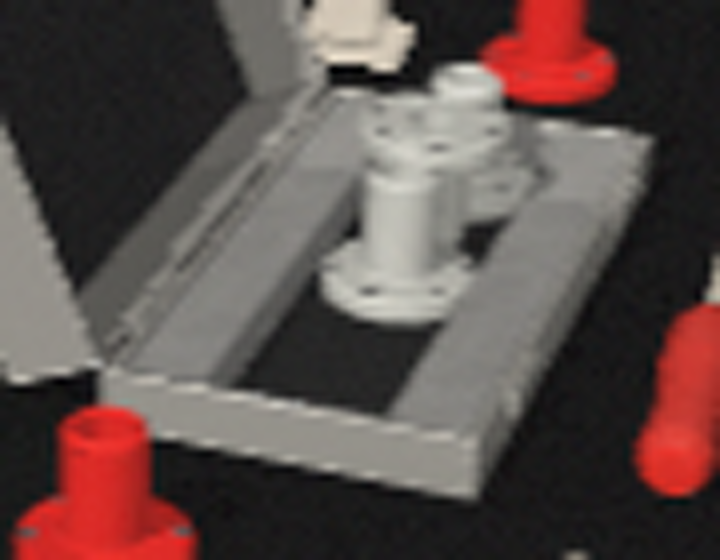

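Run:
```python
from h import *
d=get_image("top");s=get_image("side")
def T(u,v,z): return ray(d,(u/6.5+295-.4,v/6.5+185-.4),z)
def S(u,v,z): return ray(s,(u/8+310-.4,v/8+170-.4),z)
ch=[T(94,143,3),T(76,297,18.5),T(672,357,18.5),T(682,208,3)]
rim=[T(75,58,20),T(36,380,20),T(696,453,20),T(720,115,20)]
for n,q in(("ch",ch),("rim",rim)):
    q=np.array(q);print(n,q.round(1).tolist(),q.mean(0)); 
    for a,b in((0,3),(1,2)):
        v=q[a]-q[b];print(np.degrees(np.arctan2(-v[0],v[1])),np.hypot(*v[:2]))
sr=[S(100,375,20),S(480,437,20),S(652,135,20)];print(np.round(sr,1))
print("p3 disc",T(372,257,10),"neck",T(387,250,47),"p2",T(506,255,45),"p1 neck",T(617,265,47))
print("side p3",S(398,175,47),S(398,285,10), "p1",S(470,72,47),"p2",S(438,127,45))
```

```text
ch [[501.3, 209.5, 3.0], [445.7, 216.1, 18.5], [421.8, 11.7, 18.5], [474.9, 2.1, 3.0]] [460.9217472  109.86801397  10.75      ]
-7.268851833933596 209.06111717142105
-6.662148990708498 205.7815407636501
rim [[529.0, 215.5, 20.0], [417.4, 230.1, 20.0], [389.1, 5.6, 20.0], [505.3, -9.1, 20.0]] [460.21866319 110.50520177  20.        ]
-6.018877797541414 225.894680699716
-7.197119987478223 226.26646757549642
[[529.6 218.5  20. ]
 [415.  226.3  20. ]
 [386.3   7.1  20. ]]
p3 disc [458.64018191 112.89253545  10.        ] neck [457.39295844 111.32507277  47.        ] p2 [455.27126681  71.27994648  45.        ] p1 neck [451.14177535  34.59618432  47.        ]
side p3 [458.19831772 116.37128264  47.        ] [455.76959707 120.46211945  10.        ] p1 [447.71527001  30.37474613  47.        ] p2 [452.01205192  72.95845327  45.        ]
```

```bash
python3 -m crank '[[[0,-4.6,1.6],[0,0,0],1],[[0,-4.6,1.6],[0,0,0],1],[[0,0,0],[10,0,0],1],[[0,0,0],[10,0,0],1],[[0,0,0],[10,0,0],1]]';python3 -m crank '[[[2,0,0],[10,0,0],1],[[2,0,0],[10,0,0],1],[[4,0,0],[10,0,0],1],[[0,0,0],[2,0,0],1],[[0,0,0],[0,0,0],1]]';python3 - <<'E'
from h import *
d=get_image("top");cv2.imwrite("pics/t4.png",cv2.resize(d["pixels"][140:280,270:430,::-1],None,fx=4,fy=4))
d=get_image("side");cv2.imwrite("pics/s4.png",cv2.resize(d["pixels"][140:260,270:420,::-1],None,fx=4,fy=4))
o=get_obs();print(o["qpos"],o["ee_pos"],tool(np.array([469.8,188.2,0])-o["ee_pos"]),o["ft_force"],R.from_rotvec(o["orientation"]).as_matrix().round(3))
E
```

```text
t: 5.68
ee_pos: [469.6, 189.2, 179.6]
orientation: [0.885, 1.384, -0.886]
ft_force: [0.0, 0.1, -2.3]
width: 23.6
t: 6.3
ee_pos: [470.5, 189.1, 100.4]
orientation: [1.296, 1.151, -1.295]
ft_force: [0.0, 1.1, -2.3]
width: 23.3
[3.58248309e-01 4.38247740e-01 1.96791046e+00 4.89127622e-05
 7.33020320e-01 2.04769719e+00] [471.15605086 189.12039023 101.07414859] [10.11 -0.15  0.12] [ 0.54519548  0.3955185  -2.27780013] [[ 0.002  0.993 -0.118]
 [ 0.001 -0.118 -0.993]
 [-1.     0.002 -0.001]]
```

View pics/t4.png

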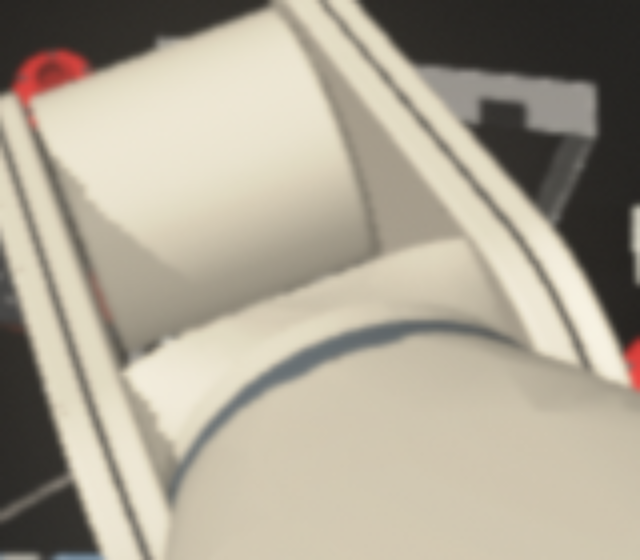

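View pics/s4.png

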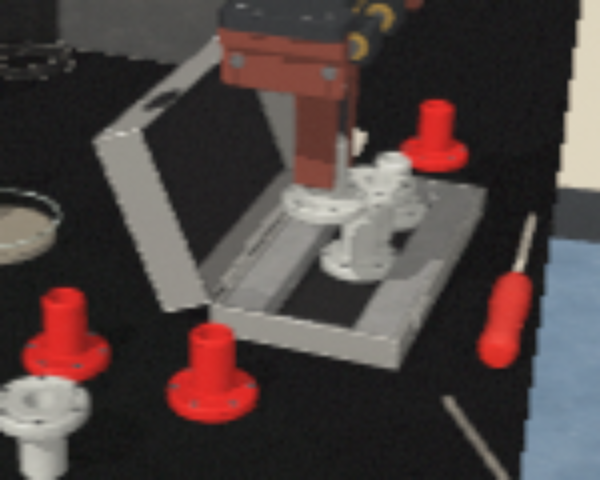

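Top view is blocked by the arm. The side view shows the held flange level above the channel at (320,200), clear of the packed ones. Lowering.

```bash
python3 -m crank '[[[3,-0.1,0.1],[0,0,0],1],[[2.5,0,0],[0,0,0],1],[[0,0,0],[0,0,0],1]]';python3 - <<'E'
from h import *
d=get_image("side");cv2.imwrite("pics/s5.png",cv2.resize(d["pixels"][150:250,290:420,::-1],None,fx=5,fy=5,interpolation=cv2.INTER_CUBIC))
o=get_obs();print(o["ee_pos"],o["ft_force"])
E
```

```text
t: 6.78
ee_pos: [468.7, 187.4, 44.5]
orientation: [1.296, 1.151, -1.298]
ft_force: [-0.2, -0.4, -2.5]
width: 23.3
[469.41137042 187.73705658  45.34622788] [-0.33869114 -0.16089678 -1.99033196]
```

View pics/s5.png

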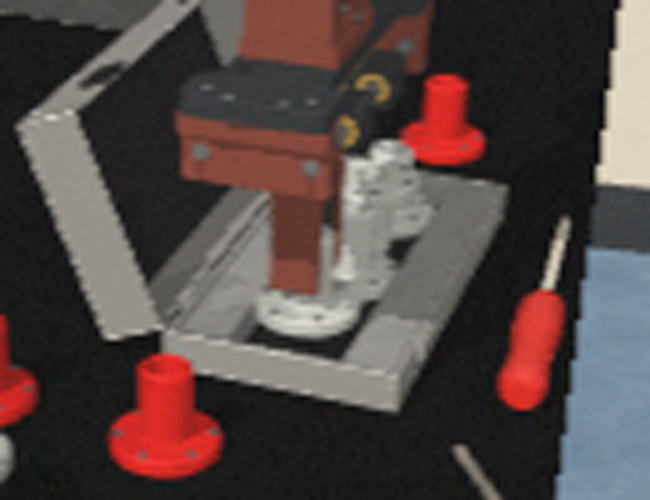

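The flange hovers over the channel's empty end, disc at (308,310), well centred between the foam strips.

```bash
python3 -m crank '[[[1.2,0,0],[0,0,0],1],[[0.5,0,0],[0,0,0],1],[[0,0,0],[0,0,0],1]]'; python3 -m crank '[[[0.3,0,0],[0,0,0],1],[[0.2,0,0],[0,0,0],1],[[0,0,0],[0,0,0],1]]'
```

```text
t: 7.2
ee_pos: [469.0, 187.5, 27.5]
orientation: [1.298, 1.15, -1.298]
ft_force: [-0.2, 0.7, -1.8]
width: 23.1
t: 7.58
ee_pos: [469.3, 187.7, 23.6]
orientation: [1.298, 1.149, -1.298]
ft_force: [-2.6, -2.0, 10.1]
width: 23.3
```

```bash
python3 -m crank '[[[0,0,0],[0,0,0],3.2],[[0,0,0],[0,0,0],4.2],[[0,0,0],[0,0,0],4.2]]'; python3 -m crank '[[[-2,0,0],[0,0,0],4.2],[[-5,0,0],[0,0,0],6],[[-5,0,0],[0,0,0],8],[[-2,0,0],[-10,0,0],8],[[0,-3,0],[-10,0,0],8]]'
python3 - <<'E'
from h import *
d=get_image("side");cv2.imwrite("pics/s6.png",cv2.resize(d["pixels"][150:250,290:420,::-1],None,fx=5,fy=5,interpolation=cv2.INTER_CUBIC))
d=get_image("wrist");cv2.imwrite("pics/w6.png",d["pixels"][:,:,::-1])
o=get_obs();print(o["ee_pos"],o["ft_force"],R.from_rotvec(o["orientation"]).as_matrix().round(3))
E
```

```text
t: 7.95
ee_pos: [469.2, 187.6, 22.6]
orientation: [1.298, 1.149, -1.298]
ft_force: [-0.0, 0.1, 0.0]
width: 42.0
t: 8.57
ee_pos: [441.8, 186.8, 164.8]
orientation: [1.04, 1.307, -1.031]
ft_force: [-0.8, 0.5, -0.1]
width: 78.2
[436.71530016 185.43343473 162.67613173] [ 0.21007818  0.47150288 -0.03800263] [[-0.002  0.974  0.228]
 [-0.001  0.228 -0.974]
 [-1.    -0.002  0.   ]]
```

View pics/s6.png

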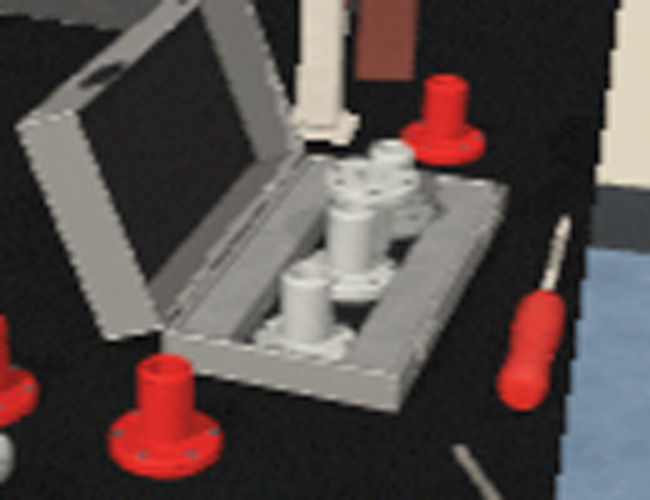

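View pics/w6.png

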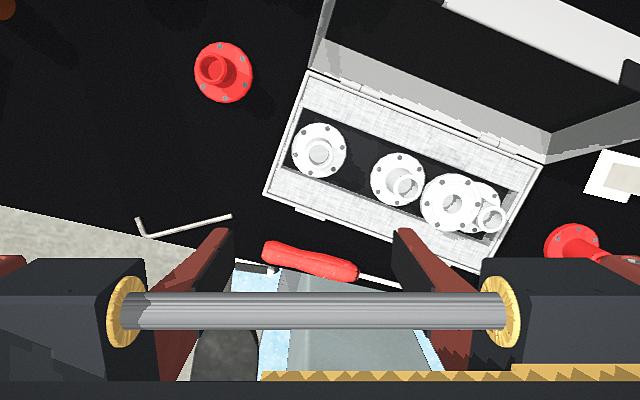

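The flange stands flat in the empty end. In the wrist view its disc is at (319,150), packed_3 at (398,179), and rim corners at (308,71), (264,195), (545,163). I'll measure them.

Run:
```python
from h import *
d=get_image("wrist")
a=cv2.resize(d["pixels"][60:280,255:555,::-1],None,fx=2.6,fy=2.6,interpolation=cv2.INTER_CUBIC);cv2.imwrite("pics/w6z.png",a)
def circ(u,v,r,z,n):
    # radial edge: bright->other; print crude
    p=ray(d,(u,v),z);rel=p[:2]-[460.3,110.3];y=np.radians(-7);ux=np.array([np.cos(y),np.sin(y)]);uy=np.array([-np.sin(y),np.cos(y)])
    print(n,p.round(1),(rel@ux).round(1),(rel@uy).round(1))
circ(319,150,0,10.5,"end disc");circ(319.5,152,0,47,"end neck");circ(398,179,0,10.5,"p3 disc");circ(406,185,0,47,"p3 neck");circ(453,202,0,46,"p2")
for u,v in[(308,71),(264,195),(480,273),(545,163)]:circ(u,v,0,20,"rim")
```

```text
end disc [468.  188.1  10.5] -1.8 78.1
end neck [470.5 188.9  47. ] 0.5 79.3
p3 disc [458.7 110.8  10.5] -1.6 0.3
p3 neck [460.5 113.6  47. ] -0.3 3.3
p2 [455.4  70.9  46. ] -0.1 -39.7
rim [530.4 212.6  20. ] 57.1 110.1
rim [418.1 227.5  20. ] -56.2 111.2
rim [389.8  10.1  20. ] -57.8 -108.0
rim [503.7  -8.9  20. ] 57.6 -113.0
```

View pics/w6z.png

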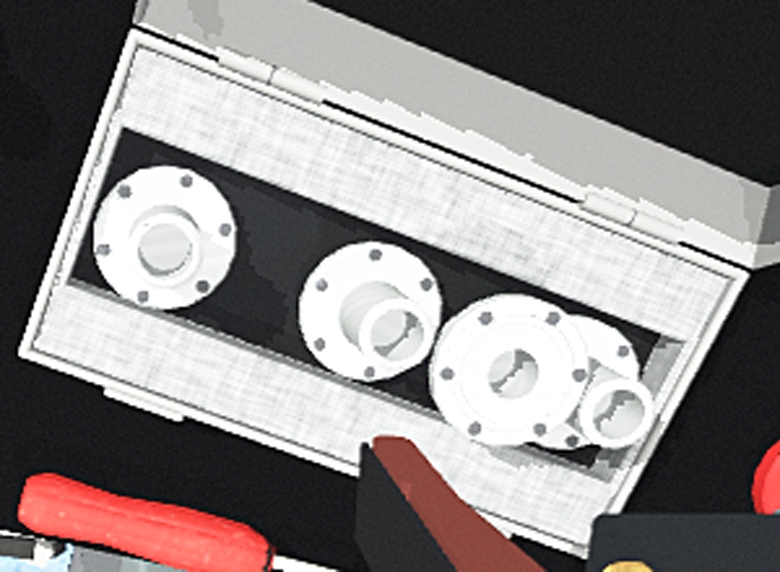

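```bash
python3 -m crank '[[[-1,4.6,-3.8],[0,0,0],8.7],[[-1,4.6,-3.8],[0,0,0],8.7],[[0,4.6,-3.8],[0,0,0],8.7],[[0,4,-3.3],[0,0,0],8.7],[[0,0,0],[0,0,0],8.7]]'
python3 - <<'E'
from h import *
d=get_image("wrist");cv2.imwrite("pics/w7.png",d["pixels"][:,:,::-1])
o=get_obs();print(o["ee_pos"],o["qpos"][5],tool(np.array([580.3,373.6,24])-o["ee_pos"]))
s=get_image("side");V=s["view"];C=-V[:3,:3].T@V[:3,3]
uy=np.array([.1219,.9925,0]);ux=np.array([.9925,-.1219,0]);c0=np.array([460.3,110.3,0])
for (u,v) in[(294,175),(305,172)]:
    r=V[:3,:3].T@np.linalg.inv(s["mtx"])@[u,v,1]
    t=((c0-C)@uy+113)/(r@uy);P=C+r*t;x=(P-c0)@ux;print((u,v),"case x,z",x,P[2],"ang of pt from hinge",np.degrees(np.arctan2(P[2]-20,x-58)),np.hypot(P[2]-20,x-58))
E
```

```text
t: 9.35
ee_pos: [581.7, 372.1, 181.5]
orientation: [1.042, 1.308, -1.039]
ft_force: [-0.6, -1.1, -0.2]
width: 87.4
[580.08428639 370.23125331 181.20842236] 1.8951012926138837 [15.72  0.11 -0.33]
(294, 175) case x,z 127.20727162376869 114.86020449083293 ang of pt from hinge 53.88658717890093 117.42276117366998
(305, 172) case x,z 98.95436451641132 126.75827690801486 ang of pt from hinge 69.01230240944753 114.3441719604085
```

View pics/w7.png

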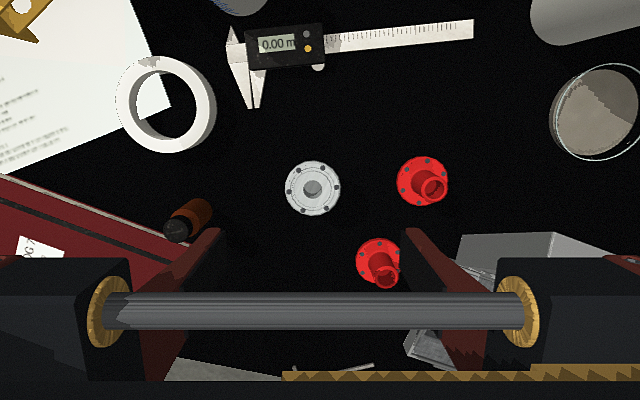

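The wrist view shows the neck-down flange at (312,188) with clear room. The vial is at (190,220). I'll measure it, then centre it with two crossed grasps.

```bash
python3 - <<'E'
from h import *
d=get_image("wrist");e=blob(d,275,350,150,225);p=ray(d,e[0],43);print(e,p.round(1),tool(p-get_obs()["ee_pos"]))
E
python3 -m crank '[[[3,0.1,-0.3],[0,0,0],8.7],[[5,0,0],[0,0,0],8.7],[[4,0,0],[0,0,0],8],[[2,0,0],[0,0,0],7.5],[[0,0,0],[0,0,0],7]]'
```

```text
(array([309.22970581, 184.04521179]), (54.48756790161133, 55.52495574951172)) [580.8 373.7  43. ] [13.86  0.33 -0.47]
t: 10.12
ee_pos: [578.9, 371.5, 41.8]
orientation: [1.039, 1.309, -1.043]
ft_force: [0.3, 0.4, -0.3]
width: 70.7
```

```bash
python3 -m crank '[[[0.5,0.2,-0.2],[0,0,0],7],[[1,0,0],[0,0,0],6.5],[[0,0,0],[0,0,0],5.5],[[0,0,0],[0,0,0],4.5],[[0,0,0],[0,0,0],4.5]]'; python3 -m crank '[[[0,0,0],[0,0,0],4.5],[[0,0,0],[0,0,0],4.5]]'
```

```text
t: 10.75
ee_pos: [581.3, 374.9, 27.9]
orientation: [1.04, 1.308, -1.04]
ft_force: [-0.4, 0.7, -0.9]
width: 48.6
t: 11.0
ee_pos: [581.3, 374.9, 27.9]
orientation: [1.04, 1.308, -1.04]
ft_force: [0.9, -1.2, 1.3]
width: 48.9
```

```bash
python3 -m crank '[[[0,0,0],[0,0,0],6],[[0,0,0],[0,0,0],7.5],[[0,0,0],[-10,0,0],7.5],[[0,0,0],[-10,0,0],7.5],[[0,0,0],[-10,0,0],7.5]]'; python3 -m crank '[[[0,0,0],[-10,0,0],7.5],[[0,0,0],[-10,0,0],7.5],[[0,0,0],[-10,0,0],7.5],[[0,0,0],[-10,0,0],7.5],[[0,0,0],[-10,0,0],7.5]]';python3 -m crank '[[[0,0,0],[-10,0,0],7.5],[[0,0,0],[0,0,0],7.5]]'
```

```text
t: 11.62
ee_pos: [581.1, 375.0, 27.6]
orientation: [0.636, 1.476, -0.636]
ft_force: [0.4, -0.0, 0.7]
width: 75.0
t: 12.25
ee_pos: [581.2, 375.1, 27.7]
orientation: [-0.046, 1.57, 0.047]
ft_force: [0.4, 0.4, -0.2]
width: 74.9
t: 12.5
ee_pos: [581.2, 375.0, 27.7]
orientation: [-0.178, 1.563, 0.178]
ft_force: [0.3, 0.4, 0.3]
width: 74.7
```

```bash
python3 -m crank '[[[0,0,0],[0,0,0],5.6],[[0,0,0],[0,0,0],4.5],[[0,0,0],[0,0,0],4],[[0,0,0],[0,0,0],4],[[0,0,0],[0,0,0],4]]';python3 -m crank '[[[-2,0,0],[0,0,0],4],[[-4,0,0],[0,0,0],4],[[-5,0,0],[0,0,0],4],[[-1,0,0],[0,0,0],4],[[0,0,0],[0,0,0],4]]'
python3 - <<'E'
from h import *
d=get_image("side");cv2.imwrite("pics/s8.png",cv2.resize(d["pixels"][130:330,200:430,::-1],None,fx=3,fy=3,interpolation=cv2.INTER_CUBIC))
d=get_image("wrist");cv2.imwrite("pics/w8.png",d["pixels"][:,:,::-1])
o=get_obs();print(o["ee_pos"],o["ft_force"],o["width"],R.from_rotvec(o["orientation"]).as_matrix().round(3))
E
```

```text
t: 13.12
ee_pos: [581.1, 374.9, 27.7]
orientation: [-0.179, 1.564, 0.179]
ft_force: [-0.4, 0.2, -0.9]
width: 48.7
t: 13.75
ee_pos: [581.2, 374.9, 148.4]
orientation: [-0.178, 1.562, 0.179]
ft_force: [-0.4, -0.4, -3.0]
width: 48.4
[580.04603286 374.2157517  145.88810223] [ 0.6402049   0.42460094 -3.43674579] 48.55163252617766 [[-0.003 -0.226  0.974]
 [-0.002  0.974  0.226]
 [-1.    -0.001 -0.003]]
```

View pics/s8.png

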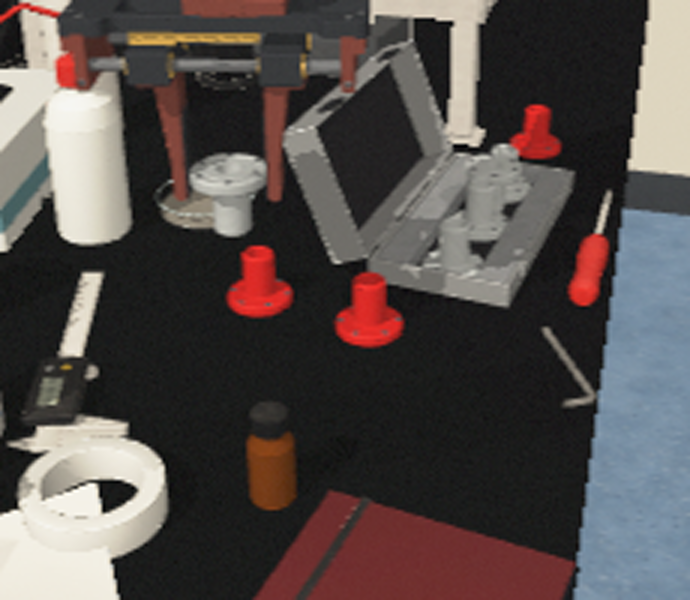

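View pics/w8.png

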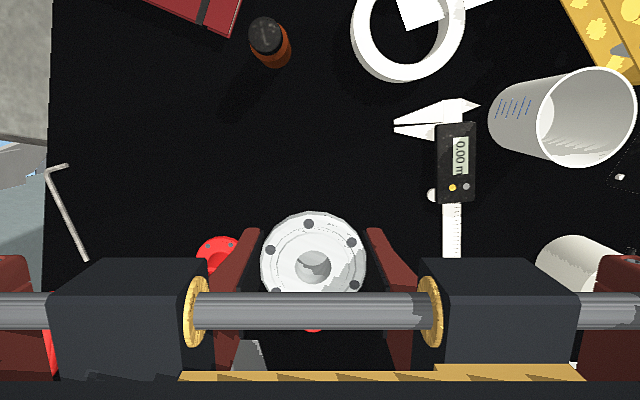

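The neck-down flange is held level between the fingers (side view (228,175), wrist view (312,260)). Nothing else has moved. Carrying it over the gap.

```bash
python3 -m crank '[[[-2,-3.9,-3.3],[0,0,0],4],[[0,-3.9,-3.3],[0,0,0],4],[[0,-3.9,-3.3],[0,0,0],4],[[0,-3.8,-3.2],[0,0,0],4],[[0,-3.8,-3.3],[0,0,0],4]]';python3 -m crank '[[[0,0,0],[10,0,0],4],[[0,0,0],[10,0,0],4],[[3,0,0],[0,0,0],4],[[3,0,0],[0,0,0],4],[[0,0,0],[0,0,0],4]]'
python3 - <<'E'
from h import *
o=get_obs();print(o["ee_pos"],o["qpos"],tool(np.array([464.5,149.5,0])-o["ee_pos"]),o["width"],R.from_rotvec(o["orientation"]).as_matrix().round(3))
d=get_image("wrist");cv2.imwrite("pics/w9.png",d["pixels"][:,:,::-1])
d=get_image("side");cv2.imwrite("pics/s9.png",cv2.resize(d["pixels"][130:260,270:420,::-1],None,fx=4.5,fy=4.5,interpolation=cv2.INTER_CUBIC))
E
```

```text
t: 14.48
ee_pos: [463.0, 148.2, 166.0]
orientation: [-0.18, 1.567, 0.179]
ft_force: [0.4, -0.0, -2.5]
width: 48.6
t: 15.1
ee_pos: [462.2, 149.0, 104.8]
orientation: [0.093, 1.576, -0.097]
ft_force: [-0.4, 0.3, -2.2]
width: 48.7
[462.24911878 149.03700127 104.75494713] [2.87389155e-01 4.10010817e-01 2.00695258e+00 1.57862864e-06
 7.32118914e-01 4.08698795e-01] [10.47  0.1   0.29] 48.717246835362424 [[-0.007  0.121  0.993]
 [-0.002  0.993 -0.121]
 [-1.    -0.003 -0.007]]
```

View pics/w9.png

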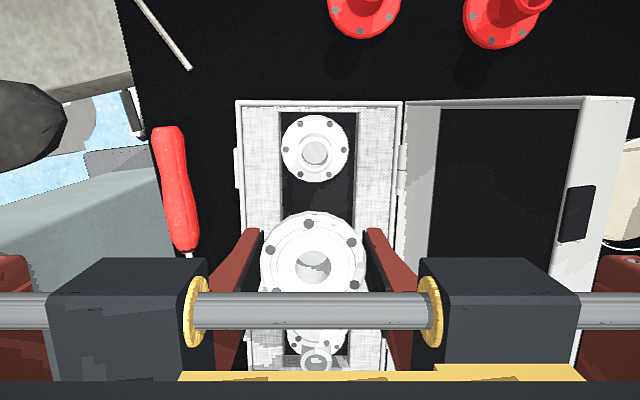

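View pics/s9.png

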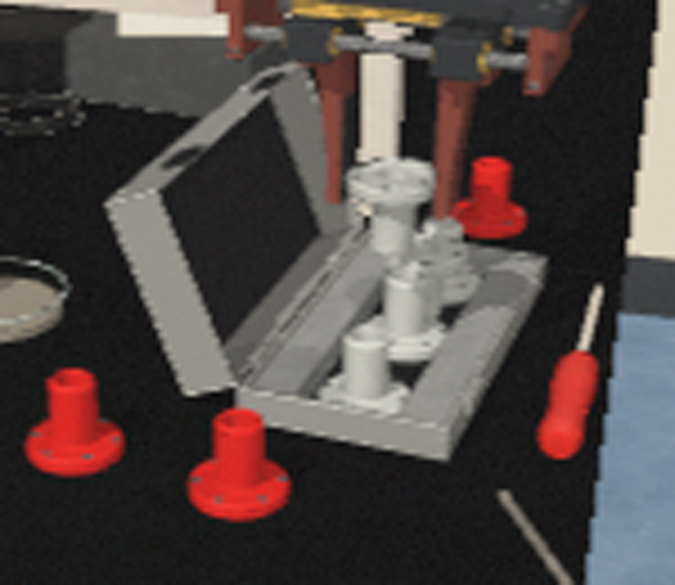

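```bash
python3 -m crank '[[[2,0.05,0.25],[0,0,0],4],[[0,0,0],[0,0,0],4]]'
python3 - <<'E'
from h import *
o=get_obs();print(o["ee_pos"])
d=get_image("wrist");cv2.imwrite("pics/w10.png",cv2.resize(d["pixels"][90:390,200:440,::-1],None,fx=2,fy=2))
p=d["pixels"].astype(int)
# end disc: bright vs dark/foam - look at column extents
for r in (140,150,160): 
    row=p[r,230:410].min(1);print(r,[i+230 for i in range(1,180) if (row[i]>150)!=(row[i-1]>150)])
E
```

```text
t: 15.45
ee_pos: [467.4, 150.0, 87.7]
orientation: [0.095, 1.57, -0.095]
ft_force: [0.1, 0.5, -2.4]
width: 48.5
[467.37615434 150.01402666  87.727511  ]
140 [268, 270, 271, 273, 340, 353, 391, 393, 398, 401]
150 [268, 271, 343, 353, 391, 392, 405, 406]
160 [231, 269, 271, 292, 293, 342, 352, 390, 392, 395, 397, 405, 406]
```

View pics/w10.png

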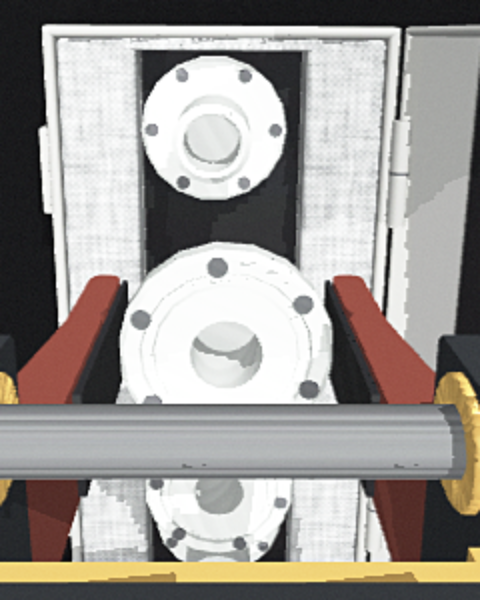

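```bash
python3 -m crank '[[[0,0,0],[0,0,0],4],[[0,0,0],[0,0,0],4]]'
python3 - <<'E'
from h import *
o=get_obs();e=o["ee_pos"];print(e)
d=get_image("wrist");c0=np.array([460.3,110.3]);ux=np.array([.9925,-.1219]);uy=np.array([.1219,.9925])
def q(n,u,v,z):
    p=ray(d,(u,v),z)[:2];print(n,p.round(1),"rel case",((p-c0)@ux).round(1),((p-c0)@uy).round(1))
q("end",200+213.5/2,90+128/2,11.5);q("end neck",200+212/2,90+137/2,47)
q("held",200+226/2,90+352/2,e[2]+15)
q("chL",200+136/2,90+130/2,18.5);q("chR",200+304/2,90+130/2,18.5)
q("rimTL",200+43/2,90+26/2,20);q("rimTR",200+401/2,90+26/2,20)
q("p2",200+221/2,90+490/2,46)
print("tcp rel",(e[:2]-c0)@ux,(e[:2]-c0)@uy)
E
```

```text
t: 15.75
ee_pos: [468.0, 150.2, 88.5]
orientation: [0.096, 1.568, -0.095]
ft_force: [0.1, -0.6, -2.0]
width: 48.7
[467.95392143 150.2090313   88.46048955]
end [467.5 189.4] rel case -2.5 79.3
end neck [467.8 191.1] rel case -2.4 81.1
held [466.8 148.9] rel case 1.8 39.1
chL [441.8 192.7] rel case -28.4 79.5
chR [497.7 185.9] rel case 27.9 79.6
rimTL [417.5 229.4] rel case -57.0 113.0
rimTR [531.5 215.6] rel case 57.8 113.2
p2 [455.8  71.6] rel case 0.3 -38.9
tcp rel 2.7316061082814826 40.54272658749585
```

Run:
```python
from h import *
e=get_obs()["ee_pos"]
d=get_image("wrist");c0=np.array([460.3,110.3]);ux=np.array([.9925,-.1219]);uy=np.array([.1219,.9925])
V=d["view"];print("cam",((-V[:3,:3].T@V[:3,3])[:2]-c0)@uy,(-V[:3,:3].T@V[:3,3]))
p=d["pixels"].astype(int);col=p[90:300,312].min(1);print([i+90 for i in range(1,210) if (col[i]>100)!=(col[i-1]>100)])
col=p[90:300,306].min(1);print([i+90 for i in range(1,210) if (col[i]>100)!=(col[i-1]>100)])
def q(n,u,v,z):
    p=ray(d,(u,v),z)[:2];print(n,((p-c0)@ux).round(1),((p-c0)@uy).round(1))
q("held far-25 ->",312.5,90+241/2,97.5); q("held far top",312.5,90+241/2,104)
q("end far",306.5,90+56/2,5);q("end near",306.5,90+200/2,10)
q("held L",200+120/2,90+345/2,101);q("held R",200+331/2,90+345/2,101)
```

```text
cam 108.73071690427979 [474.9998987  218.04690101 249.98788544]
[103, 116, 119, 190, 211, 292, 293]
[103, 116, 118, 190, 211, 292, 293]
held far-25 -> 1.4 64.0
held far top 1.4 65.9
end far -2.8 103.3
end near -2.9 53.5
held L -23.0 39.7
held R 26.2 39.8
```

```bash
python3 -m crank '[[[1,0.05,-0.2],[0,0,0],4],[[2,0,0],[0,0,0],4],[[0.9,0,0],[0,0,0],4],[[0,0,0],[0,0,0],4],[[0,0,0],[0,0,0],4]]'
python3 - <<'E'
from h import *
o=get_obs();print(o["ee_pos"],o["ft_force"])
d=get_image("wrist");cv2.imwrite("pics/w11.png",cv2.resize(d["pixels"][90:390,200:440,::-1],None,fx=2,fy=2))
d=get_image("side");cv2.imwrite("pics/s11.png",cv2.resize(d["pixels"][150:250,300:410,::-1],None,fx=6,fy=6,interpolation=cv2.INTER_CUBIC))
E
```

```text
t: 16.48
ee_pos: [465.9, 150.9, 48.9]
orientation: [0.095, 1.568, -0.095]
ft_force: [0.9, -0.4, -2.6]
width: 48.7
[465.89499803 150.89996358  48.90082216] [ 0.94002516 -0.40153546 -2.61587339]
```

View pics/w11.png

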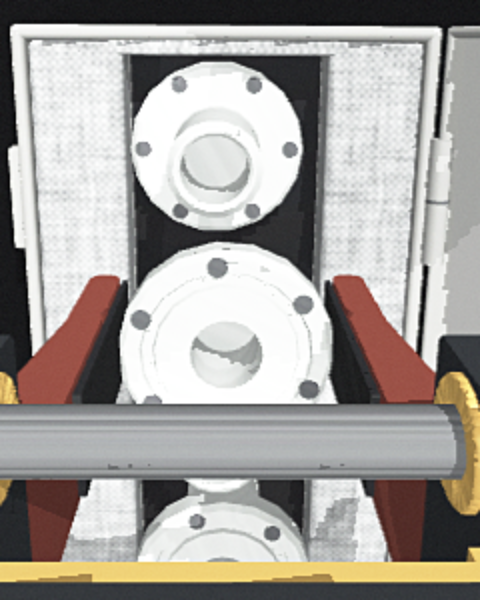

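View pics/s11.png

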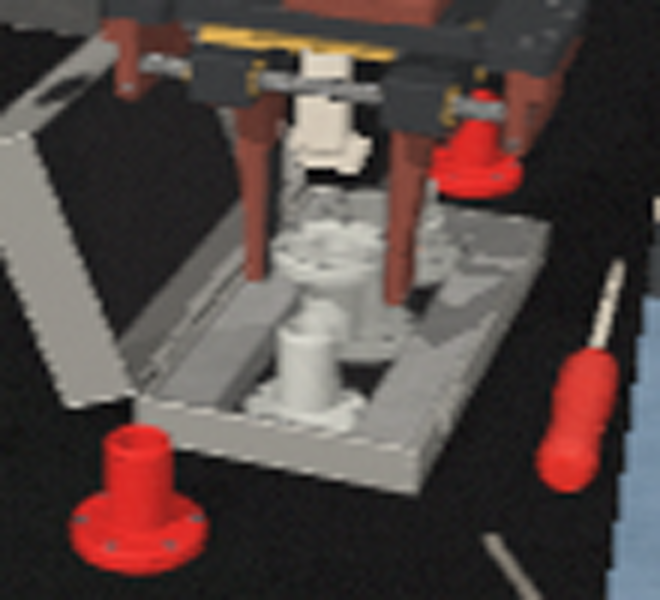

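The neck hangs over the gap in both views: held disc's far edge at crop row 242, the end flange's neck rim at rows 120–208. One more measurement of the y-gap.

Run:
```python
from h import *
o=get_obs();e=o["ee_pos"]
d=get_image("wrist");c0=np.array([460.3,110.3]);ux=np.array([.9925,-.1219]);uy=np.array([.1219,.9925])
def q(n,u,v,z):
    p=ray(d,(200+u/2,90+v/2),z)[:2];print(n,((p-c0)@ux).round(1),((p-c0)@uy).round(1))
q("held far bottom edge",225,242,e[2]+9);q("held L",120,345,e[2]+13);q("held R",331,345,e[2]+13)
q("end far",217,61,5);q("end near",217,230,10);q("end L",132,148,10);q("end R",302,148,10);q("end neck near",216,208,45.5);q("end neck far top",216,122,45.5)
q("chL",134,148,18.5);q("chR",325,148,18.5)
# p3 disc near edge behind? 
q("p3 neck?",212,490,47)
```

```text
held far bottom edge -0.5 64.2
held L -24.9 40.4
held R 24.2 40.5
end far -2.9 103.3
end near -2.9 53.8
end L -27.7 78.6
end R 21.9 78.7
end neck near -2.7 69.2
end neck far top -2.7 90.3
chL -26.0 79.9
chR 27.4 80.0
p3 neck? -3.9 -9.3
```

```bash
python3 -m crank '[[[0.6,0.05,0],[0,0,0],4],[[0.3,0,0],[0,0,0],4],[[0,0,0],[0,0,0],4]]';python3 -m crank '[[[0.3,0,0],[0,0,0],4],[[0,0,0],[0,0,0],4]]'
```

```text
t: 17.0
ee_pos: [465.4, 151.2, 39.3]
orientation: [0.095, 1.569, -0.095]
ft_force: [0.2, -0.5, -2.3]
width: 48.8
t: 17.25
ee_pos: [465.5, 151.3, 36.5]
orientation: [0.095, 1.569, -0.095]
ft_force: [0.1, 0.2, -2.1]
width: 48.8
```

```bash
python3 -m crank '[[[0.3,0,0],[0,0,0],4],[[0,0,0],[0,0,0],4]]'
```

```text
t: 17.5
ee_pos: [465.6, 151.3, 33.5]
orientation: [0.095, 1.569, -0.095]
ft_force: [0.2, -0.5, -3.0]
width: 48.8
```

```bash
python3 -m crank '[[[0.2,0,0],[0,0,0],4],[[0,0,0],[0,0,0],4]]';python3 -m crank '[[[0.1,0,0],[0,0,0],4],[[0,0,0],[0,0,0],4]]'
```

```text
t: 17.75
ee_pos: [465.6, 151.3, 31.5]
orientation: [0.095, 1.569, -0.095]
ft_force: [0.4, -0.1, -2.3]
width: 48.7
t: 18.0
ee_pos: [465.8, 151.3, 30.7]
orientation: [0.095, 1.569, -0.095]
ft_force: [-0.3, 0.5, -2.7]
width: 48.8
```

```bash
python3 -m crank '[[[0.1,0,0],[0,0,0],4],[[0,0,0],[0,0,0],4]]';python3 -m crank '[[[0.1,0,0],[0,0,0],4],[[0,0,0],[0,0,0],4]]'
```

```text
t: 18.25
ee_pos: [465.8, 151.4, 30.5]
orientation: [0.095, 1.568, -0.095]
ft_force: [-2.7, -0.3, 9.2]
width: 49.0
t: 18.5
ee_pos: [465.9, 151.5, 30.3]
orientation: [0.096, 1.568, -0.095]
ft_force: [-5.6, -0.6, 21.8]
width: 48.9
```

It's on the floor (contact at tip 30.5 mm, as expected). Release, raise, look.

```bash
python3 -m crank '[[[-0.1,0,0],[0,0,0],4],[[0,0,0],[0,0,0],5.6],[[0,0,0],[0,0,0],6.2],[[0,0,0],[0,0,0],6.2]]';python3 -m crank '[[[-2,0,0],[0,0,0],6.2],[[-4,0,0],[0,0,0],6.2],[[-5,0,0],[0,0,0],6.2],[[-5,0,0],[0,0,0],3],[[0,0,0],[0,0,0],0]]'
python3 - <<'E'
from h import *
o=get_obs();print(o["ee_pos"],o["ft_force"])
d=get_image("wrist");cv2.imwrite("pics/w12.png",d["pixels"][:,:,::-1])
d=get_image("side");cv2.imwrite("pics/s12.png",cv2.resize(d["pixels"][130:260,270:420,::-1],None,fx=4.5,fy=4.5,interpolation=cv2.INTER_CUBIC))
E
```

```text
t: 19.0
ee_pos: [465.7, 151.3, 29.5]
orientation: [0.095, 1.569, -0.095]
ft_force: [-1.3, 0.4, 0.4]
width: 61.8
t: 19.62
ee_pos: [468.2, 152.0, 193.2]
orientation: [0.097, 1.562, -0.093]
ft_force: [-0.5, -0.7, -0.2]
width: 45.4
[468.16517283 152.03424483 193.16844413] [-0.52401143 -0.6540992  -0.17192107]
```

View pics/w12.png

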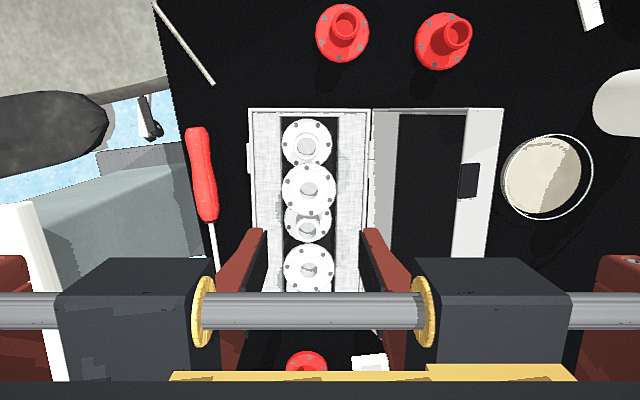

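View pics/s12.png

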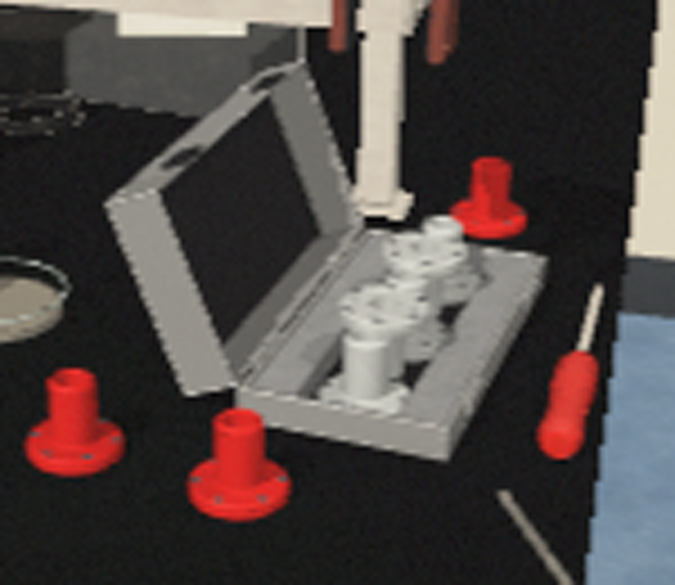

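All five stand in an alternating row (wrist view: end (307,142), gap flange (309,188), then packed ones; side view level). Now the lid: go over and behind its free edge with the gripper closed.

```bash
python3 -m crank '[[[0,-1,4],[0,0,0],0],[[0,-1.5,6],[0,0,0],0],[[0,-1.5,5.6],[0,0,0],0],[[0,0,0],[0,0,0],0],[[0,0,0],[0,0,0],0]]'
python3 - <<'E'
from h import *
o=get_obs();e=o["ee_pos"];c0=np.array([460.3,110.3]);ux=np.array([.9925,-.1219]);uy=np.array([.1219,.9925])
print(e,(e[:2]-c0)@ux,(e[:2]-c0)@uy,o["width"])
d=get_image("wrist");cv2.imwrite("pics/w13.png",d["pixels"][:,:,::-1])
d=get_image("side");cv2.imwrite("pics/s13.png",cv2.resize(d["pixels"][60:260,200:420,::-1],None,fx=3,fy=3,interpolation=cv2.INTER_CUBIC))
E
```

```text
t: 20.35
ee_pos: [613.9, 92.5, 187.1]
orientation: [0.095, 1.573, -0.096]
ft_force: [-0.4, 0.2, -0.8]
width: 0.1
[613.92810313  92.47360741 187.12390798] 154.64892961606748 1.0345711253629304 0.05233866290347715
```

View pics/w13.png

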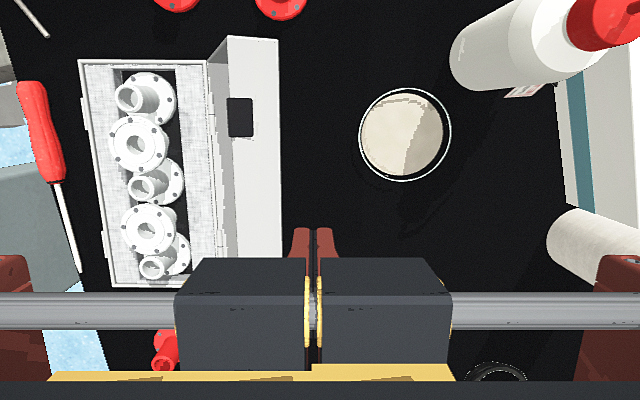

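View pics/s13.png

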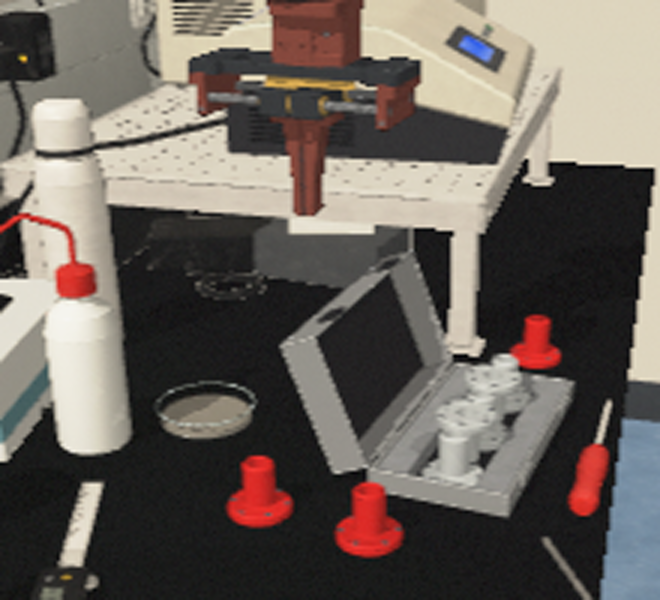

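The closed fingers are behind the lid's free edge (lid edge at column 281, fingers at column 312 in the wrist view), nothing near. Lower, then push.

```bash
python3 -m crank '[[[5,0,0],[0,0,0],0],[[3.5,0,0],[0,0,0],0],[[0,0,0],[0,0,0],0]]';python3 -m crank '[[[0,0,-1],[0,0,0],0],[[0,0,-1.5],[0,0,0],0],[[0,0,-1.5],[0,0,0],0],[[0,0,0],[0,0,0],0]]'
```

```text
t: 20.82
ee_pos: [612.5, 93.0, 102.2]
orientation: [0.094, 1.575, -0.095]
ft_force: [0.2, -0.6, -0.2]
width: 0.8
t: 21.32
ee_pos: [574.3, 97.8, 105.3]
orientation: [0.095, 1.57, -0.095]
ft_force: [0.6, 0.4, -0.3]
width: 0.8
```

Run:
```python
from h import *
d=get_image("side");cv2.imwrite("pics/s14.png",cv2.resize(d["pixels"][100:260,250:420,::-1],None,fx=3.5,fy=3.5,interpolation=cv2.INTER_CUBIC))
print(get_obs()["ee_pos"],get_obs()["ft_force"])
```

```text
[574.87427804  97.6742998  105.09357605] [ 0.11945993 -0.43051078  0.64261579]
```

View pics/s14.png

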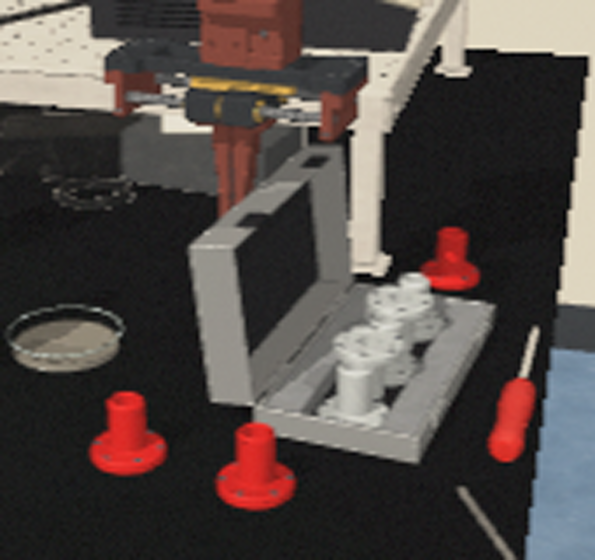

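The lid is being pushed: it's now close to upright with the fingers behind it at (235,190). Continue the arc.

```bash
python3 -m crank '[[[0,0,-1],[0,0,0],0],[[-0.7,0,-2.4],[0,0,0],0],[[0,0,-2.5],[0,0,0],0],[[0.7,0,-2.4],[0,0,0],0],[[0,0,0],[0,0,0],0]]'
python3 - <<'E'
from h import *
o=get_obs();e=o["ee_pos"];c0=np.array([460.3,110.3]);ux=np.array([.9925,-.1219]);print((e[:2]-c0)@ux,e[2])
d=get_image("side");cv2.imwrite("pics/s15.png",cv2.resize(d["pixels"][100:260,250:420,::-1],None,fx=3.5,fy=3.5,interpolation=cv2.INTER_CUBIC))
E
```

```text
t: 22.0
ee_pos: [491.2, 107.5, 104.0]
orientation: [0.094, 1.572, -0.095]
ft_force: [-0.7, 0.7, 0.4]
width: 0.5
30.971187214835222 104.02340259331103
```

View pics/s15.png

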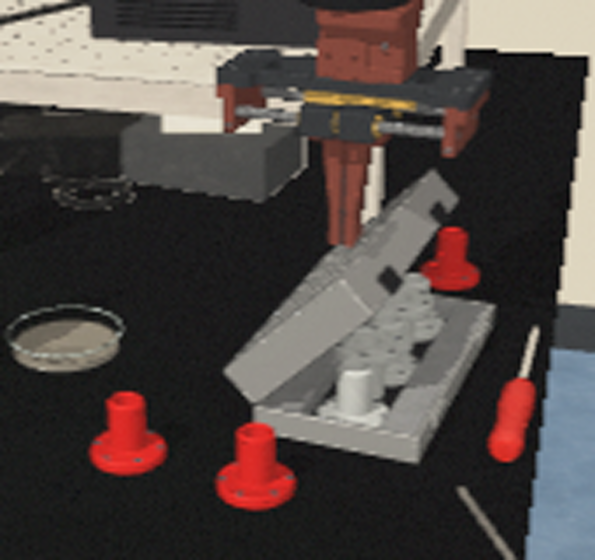

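The lid is about 40° from shut with the fingers pressing on its outer face at (345,240). Carry on down.

```bash
python3 -m crank '[[[1.1,0,-2.1],[0,0,0],0],[[1.8,0,-1.7],[0,0,0],0],[[1.2,0,-0.8],[0,0,0],0],[[0,0,0],[0,0,0],0]]'; python3 -m crank '[[[0.5,0,-0.3],[0,0,0],0],[[0.2,0,0],[0,0,0],0],[[0,0,0],[0,0,0],0]]'
```

```text
t: 22.55
ee_pos: [447.7, 113.1, 63.0]
orientation: [0.095, 1.57, -0.096]
ft_force: [0.4, -0.1, -0.0]
width: 0.5
t: 22.92
ee_pos: [445.3, 113.5, 56.7]
orientation: [0.095, 1.568, -0.095]
ft_force: [0.6, 0.1, -0.6]
width: 0.4
```

```bash
python3 -m crank '[[[0.3,0,0],[0,0,0],0],[[0,0,0],[0,0,0],0]]'; python3 -m crank '[[[0.1,0,0],[0,0,0],0],[[0,0,0],[0,0,0],0]]'; python3 -m crank '[[[0.1,0,0],[0,0,0],0],[[0,0,0],[0,0,0],0]]'
```

```text
t: 23.18
ee_pos: [445.0, 113.5, 53.6]
orientation: [0.095, 1.569, -0.095]
ft_force: [0.1, -0.4, 0.2]
width: 0.6
t: 23.42
ee_pos: [445.0, 113.6, 52.9]
orientation: [0.095, 1.569, -0.095]
ft_force: [-0.1, -1.0, 2.4]
width: 0.3
t: 23.68
ee_pos: [445.0, 113.6, 52.6]
orientation: [0.095, 1.568, -0.095]
ft_force: [-3.9, -0.9, 17.6]
width: 0.7
```

The lid has come to a hard stop at 52.6 mm, which is the shut height. Retreat and check.

```bash
python3 -m crank '[[[-2,0,0],[0,0,0],0],[[-5,0,0],[0,0,0],0],[[-5,0,0],[0,0,0],0],[[-3,0,0],[0,0,0],0],[[0,0,0],[0,0,0],0]]'
python3 - <<'E'
from h import *
d=get_image("side");cv2.imwrite("pics/s16.png",cv2.resize(d["pixels"][140:330,230:430,::-1],None,fx=3.5,fy=3.5,interpolation=cv2.INTER_CUBIC))
for x,y in((-58,113),(58,113)):
  p=np.array([460.3,110.3])+x*np.array([.9925,-.1219])+y*np.array([.1219,.9925])
  for z in(20,52.5): q=proj(d,[*p,z]);print(x,z,q.round(1),((q-[230,140])*3.5).round(0))
print(get_obs()["ee_pos"],get_obs()["ft_force"])
E
```

```text
t: 24.3
ee_pos: [446.5, 113.9, 203.8]
orientation: [0.096, 1.564, -0.094]
ft_force: [0.3, 0.9, -0.7]
width: 0.3
-58 20 [368.7 224.8] [486. 297.]
-58 52.5 [369.6 212.4] [488. 253.]
58 20 [321.6 215.8] [321. 265.]
58 52.5 [321.6 203.7] [321. 223.]
[445.36960877 113.62175885 202.22194059] [-0.41379007 -0.31726603  0.3255418 ]
```

View pics/s16.png

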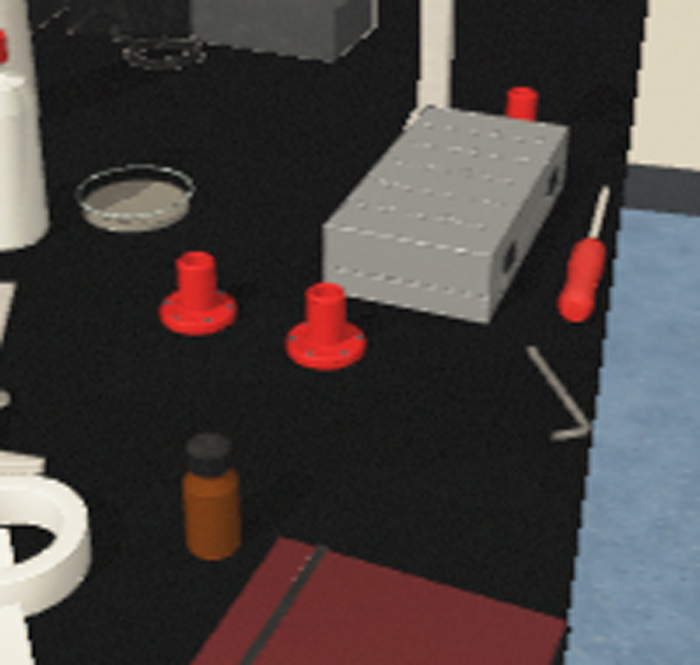

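The lid is fully shut: its top corners at (488,255) and (323,225) match the predicted positions, and the seam is even. The vial, hex key, screwdriver and red look-alikes haven't moved. Handing in.

Run:
```python
from workcell import *
print(close_job())
```

```text
the job is handed in; nothing more can be done
None
```

The job is handed in at about 24 s of the 64 s allowed; I was given no verdict.

I stood the neck-up flange in the empty end by its neck. I then centred the neck-down flange with two crossed grasps and lowered it into the gap until it touched the floor. Finally I pushed the lid over and pressed it shut with the closed gripper.

**Last checks**
- **Row:** before closing the lid, all five flanges looked upright and alternating. The neck-up flange measured about 78.5 mm along the case and 2 to 3 mm off the row's centre line. The neck-down flange measured about 39 to 40 mm along. I could not see them after the lid closed.
- **Lid:** it came to a hard stop with the fingers 52.6 mm above the bench, against 52.5 mm for shut. Its corners in the side view matched the predicted shut position.
- **Bystanders:** the vial, hex key and screwdriver look unmoved and nothing touched them. The calipers are mostly outside the last picture.
- **Robot:** it ended about 150 mm above the lid with no contact force.

**Disagreements:** the wrist camera and the tool readings differed by 1 to 3 mm in places. I used a compromise position for the gap, and the flange went in with no force before the floor.

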